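# Clamp down the pressure pan and set its pressure wheel

## Robot

A 7-joint arm with a two-finger parallel gripper is mounted at the origin on the work surface. World frame = base frame: x ahead of the robot, y to its left, z up, the work surface at z = 0. Lengths are in mm, angles in rad, forces in N, time in s.
With the tool pointing down it reaches from about 425 to 825 mm from the base axis. Payload 3.6 kg.
Tool frame: the origin (TCP) lies midway between the tips of the shut fingers; the grasp point (between the pads) lies 19 mm behind it; z points along the fingers, y is the line along which they close (so a half turn about z gives the same grasp; the last joint's range is limited). The gripper opens to 85 mm and grips with 20 to 120 N. Pads are 22 mm wide; open, the fingers measure 114 mm over their backs; the gripper's body (76 mm by 85 mm) begins 54 mm behind the grasp point. The pads swing forward as they close: fully open they stand 13 mm farther back than shut.
Start: joints at [-1.212, 0.615, -0.013, 1.423, 0.008, 1.103, -0.04], TCP at [243.958, 602.451, 231.297] pointing down, gripper open.
Joint ranges: [-3.12, 3.12], [-0.3, 2.06], [-1.34, 1.32], [0.26, 2.42], [-1.36, 4.5], [0.01, 1.98], [-2.84, 2.84]. Speed limits (rad/s): [2.79, 2.79, 3.14, 3.14, 3.14, 3.14, 3.14].

## Interface

Orientations are given as a rotation vector (axis times angle).
In Python, from workcell import arm gives the robot as it stands. The module is installed in compiled form; this text tells all that it offers.
- The arm moves only by the tool send_rows, never from a script. Its argument "targets" is a list of rows, each a list of 2 entries, a list of its own where there are three numbers: the shift along the tool's x, y, z in cm, then the turn, a rotation vector about the tool's x, y, z in rad. In form: [[[dx, dy, dz], [ax, ay, az]], ...]. A call has 1 to 20 rows; each row shifts and turns the commanded pose from where the row before left it, along the tool's axes as they then stand; what a row does not reach is not made up. A row lasts 1/10 s, in which the tool goes at most 50 mm and 8.59 degrees, less where a joint would pass 70% of its speed; a pose out of reach is approached as far as the arm can. A call is refused whole if a number of a shift passes 5 or a number of a turn 0.15, either way. A call with a gripper value outside its range is refused whole. "claw" is the finger opening in cm, from 0 to 8.54, set as the call begins (left out, the last holds). The fingers move at their own pace and stop on an object; the grip force is fixed at half the most. Time passes only in rows, so rows that do not move let the fingers close. It gives the time, the measured TCP pose, the force, the opening and the grip force at its end, in the units of the state.
- arm.get_state(): the state, without advancing time (a new reading comes with each control period).
- arm.capture(name): name is "scene" or "top"; returns a dict with "img" (400x640x3 uint8, red, green, blue), "z_map" (400x640 float32, mm along the optical axis (not along the pixel's ray), 0 where there is no reading), "fx", "fy", "cx", "cy" (pixels), "origin" and "orientation" of the camera in the world. Camera axes: x right, y down, z forward; pixel columns grow to the right and rows downward; lengths in mm; the calibration is good to about 2 mm. A picture is of the moment at which its call begins.
- arm.job_done(): hands the job in; it is judged then, once.
The state is a dict: "time_s": time; "qpos": joint angles; "dq": joint speeds; "tau": joint torques, N m; "tcp_pos": TCP position; "ee_rot": TCP orientation; "contact_force": force on the tool from outside, world axes, zero at the start; "moment": the same for the moment, N m; "opening": opening from 0.0 (shut) to 1.0 (fully open); "gripper_force": force on a finger pad.
Only numpy, scipy, OpenCV 4.12 (cv2) and the standard library are available. Lean on these libraries where they do the work, as an engineer would, in place of code of your own. Each camera call takes 0.05 s, during which the arm holds its last target. There are 200 camera calls.

## Task

Close up the pressure pan: tighten its wing knobs clockwise, going round the lid clockwise as seen from above, first the red knob by two quarter turns, then the next black knob by one quarter turn, then the last black knob by one quarter turn. After that, roll the ribbed pressure wheel in the middle of the lid until its red rib stands at the top, in line with the two white pointer marks. Let go of everything, and leave the mug, the jar and the spoon alone.

Things in the scene. Friction and masses are not known exactly. Their poses are not given: they have to be found in the camera images.
- knob_red_grip (a point): The red wing knob on the lid's rim. Its wing is an upright bar 48 mm long (along this point's x), 14 mm thick (y), 28 mm high. The point is the wing centre, on the vertical turning axis, 14 mm below the wing top, 30 mm above the lid, and turns with the knob. A white stripe on the top marks one end (+x).
- knob_red (a joint): Turn of the red wing knob in rad: 0 at the start, grows clockwise seen from above; a quarter turn is 1.571. It can turn from -3.2 to 6.4. It stays where it is left; dry friction of about 0.12 N m resists turning.
- knob_second_grip (a point): The second wing knob, black: the next one clockwise (seen from above) after the red knob. Its wing is an upright bar 48 mm long (along this point's x), 14 mm thick (y), 28 mm high. The point is the wing centre, on the vertical turning axis, 14 mm below the wing top, 30 mm above the lid, and turns with the knob. A white stripe on the top marks one end (+x).
- knob_second (a joint): Turn of the second wing knob in rad: 0 at the start, grows clockwise seen from above; a quarter turn is 1.571. It can turn from -3.2 to 6.4. It stays where it is left; dry friction of about 0.12 N m resists turning.
- knob_third_grip (a point): The third wing knob, black: the last one clockwise (seen from above) after the red knob and the second. Its wing is an upright bar 48 mm long (along this point's x), 14 mm thick (y), 28 mm high. The point is the wing centre, on the vertical turning axis, 14 mm below the wing top, 30 mm above the lid, and turns with the knob. A white stripe on the top marks one end (+x).
- knob_third (a joint): Turn of the third wing knob in rad: 0 at the start, grows clockwise seen from above; a quarter turn is 1.571. It can turn from -3.2 to 6.4. It stays where it is left; dry friction of about 0.12 N m resists turning.
- pan: Aluminium pressure pan with a flat steel lid, fixed on the counter on a cork trivet. Origin on the counter under its centre, z up. Lid 256 mm across, its flat top 116 mm above the counter; wing knobs stand on it 102 mm from the centre, 120 degrees apart. Two black loop handles, 80 mm above the counter, reach 159 mm from the centre on the pan's +y and -y sides. The pan may stand at any yaw.
- wheel_top (a point): Top of the white ribbed pressure wheel in the middle of the lid, 31 mm above the lid's flat top; does not turn or sink with it. The wheel is 40 mm across and 22 mm wide; its level axle lies along this point's y, its top rolls along x. Beside it stand two black cheeks, 50 mm long (x), 13 to 21 mm off centre (y), tops 11 mm below the wheel's top, each with a white pointer mark at mid-length.
- wheel (a joint): Roll of the wheel, rad: 0 with the red rib at the top; grows as the top moves to +x of wheel_top; starts at -1.1 to -0.6. Stays where left. A fingertip pressed on the top and moved along x rolls it without slipping (20 mm turns it 1 rad; friction 0.015 N m). It is sprung: starts to sink at 1.5 N, gives 4 mm at 1.5 N per mm, and comes back up.
- mug_mid (a point): Blue mug, 76 mm across, 85 mm high, a bystander; point on its axis 42 mm above its underside.
- jar_mid (a point): Amber jar with a yellow cap, 60 mm across, 85 mm high, a bystander; point on its axis 42 mm above its underside.
- spoon_mid (a point): Wooden spoon lying on the counter, a bystander; point 10 mm above its underside, at the middle of its frame.

How it is judged (in metres and radians):
On the way, in this order (a step that is already met when the one before it is completed fails the run):
1. the red knob is turned clockwise by two quarter turns (within 17 degrees), the other knobs not yet (value of joint knob_red between 2.8416 and 3.4416 rad and value of joint each of knob_second, knob_third below 0.3 rad), for 0.2 s.
2. the next knob clockwise is turned by one quarter turn (within 17 degrees), the last not yet (value of joint knob_second between 1.2708 and 1.8708 rad and value of joint knob_third below 0.3 rad), for 0.2 s.
3. the last knob is turned by one quarter turn (within 17 degrees), the wheel's red rib not yet at the pointers (value of joint knob_third between 1.2708 and 1.8708 rad and not (value of joint wheel between -0.17 and 0.17 rad)), for 0.2 s.
4. the pressure wheel's red rib is at the pointers (within 10 degrees) (value of joint wheel between -0.17 and 0.17 rad), for 0.2 s.
At the end, for the whole second after the job is handed in: the red knob stands two quarter turns and both black knobs one quarter turn clockwise of where they started (each within 17 degrees), the pressure wheel's red rib is at the pointers (within 10 degrees), and all are at rest (all of step 4 and value of joint knob_red between 2.8416 and 3.4416 rad and value of joint knob_second between 1.2708 and 1.8708 rad and value of joint knob_third between 1.2708 and 1.8708 rad and velocity of joint knob_red between -0.05 and 0.05 rad/s and velocity of joint knob_second between -0.05 and 0.05 rad/s and velocity of joint knob_third between -0.05 and 0.05 rad/s and velocity of joint wheel between -0.05 and 0.05 rad/s); the robot touches nothing.
It fails at once if the mug is moved by more than 3 cm (distance of mug_mid from where it was at the start of the episode above 0.03 m).
It fails at once if the jar is moved by more than 3 cm (distance of jar_mid from where it was at the start of the episode above 0.03 m).
It fails at once if the spoon is moved by more than 3 cm (distance of spoon_mid from where it was at the start of the episode above 0.03 m).
It also fails if it takes over 67 s, if anything falls off the work surface, if the arm or the gripper's body presses on something with over 40 N, if the wrist force passes 120 N, or if a joint passes its speed limit or range.

## Working session

There is one attempt and no reset: what is moved stays moved. The work goes in short steps, Python scripts to look and compute and a tool call to move; the robot and the scene stay as the last step left them, time stands still between calls to the robot, and variables do not carry over. Pictures are saved under pics/ and viewed, at most 10 in all, crops included, and the job is handed in when it is done.

Besides the shell and the picture viewer there is one more tool, called after ">>>" by a JSON object that holds its "method" and its "body", one argument or row to a line. send_rows: Moves the arm, as the interface text tells. Its arguments: {"type":"object","properties":{"targets":{"type":"array","items":{"type":"array"}},"claw":{"type":"number"}},"required":["targets"]}

```bash
mkdir -p pics; python3 - <<'E'
from workcell import arm
import cv2,numpy as np
s=arm.get_state();print({k:np.round(v,3) for k,v in s.items()})
for n in("scene","top"):
    c=arm.capture(n);cv2.imwrite(f"pics/{n}0.png",c["img"][...,::-1]);np.savez(f"{n}0.npz",**c)
    print(n,c["fx"],c["fy"],c["cx"],c["cy"],c["origin"],c["orientation"])
E
```

```text
{'time_s': np.float64(0.0), 'qpos': array([-1.213,  0.616, -0.013,  1.425,  0.008,  1.103, -0.04 ]), 'dq': array([-0.   ,  0.003, -0.   , -0.   ,  0.   ,  0.   ,  0.001]), 'tau': array([-0.0000e+00, -4.6922e+01,  2.5900e-01, -1.7103e+01,  1.0000e-02,
        1.0000e-02,  0.0000e+00]), 'tcp_pos': array([243.701, 601.764, 230.147]), 'ee_rot': array([-0.601, -3.083,  0.004]), 'contact_force': array([0.36 , 1.379, 0.345]), 'moment': array([ 0.013, -0.007,  0.045]), 'gripper_force': np.float64(0.0), 'opening': np.float64(0.996)}
scene 412.3869781964671 412.3869781964671 317.5857010195067 204.6989530130393 [1397.69479094 -412.43118435  708.29483943] [-1.90476463 -1.12386536  0.61387863]
top 463.3130224343029 463.3130224343029 321.557790903751 201.77201359649015 [ 297.52014105   13.50843131 1521.8947736 ] [-2.1128998   2.1011648  -0.22151705]
```

View pics/top0.png

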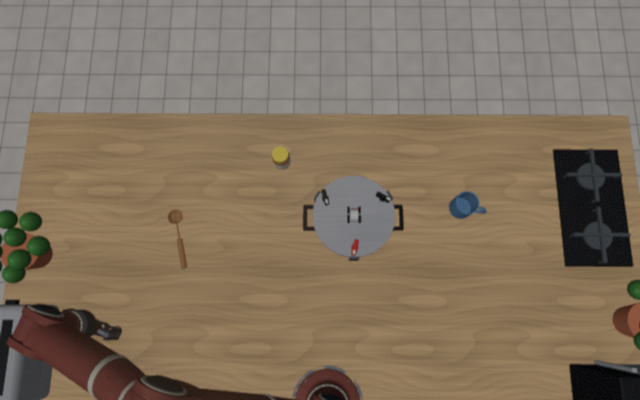

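View pics/scene0.png

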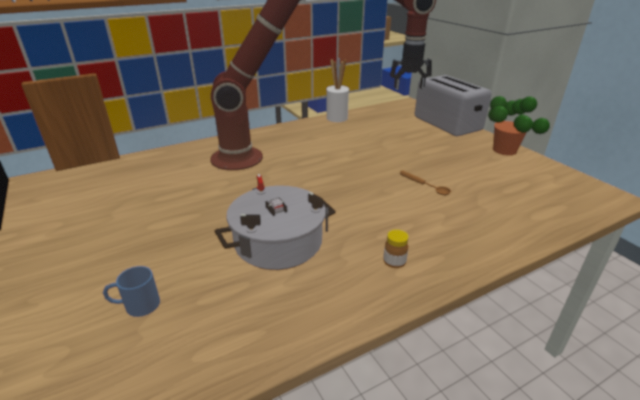

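The top view shows the pan at about (354,216): red knob at (355,247), second black at (325,197), third at (383,197) and the wheel at (354,215). The jar is at (280,155) and the mug at (465,205). Next I'll rectify the lid.

```bash
cat > h.py <<'E'
import numpy as np,cv2
from scipy.spatial.transform import Rotation as R
def pts(c):
    v,u=np.mgrid[:400,:640];z=c["z_map"].astype(float)
    p=np.stack([(u-c["cx"])/c["fx"]*z,(v-c["cy"])/c["fy"]*z,z],-1)
    return p@R.from_rotvec(c["orientation"]).as_matrix().T+c["origin"]
def rect(c,ctr,z,half=140,px=.5):
    # image: up=+x, left=+y
    n=int(2*half/px);i,j=np.mgrid[:n,:n]
    w=np.stack([ctr[0]+half-i*px,ctr[1]+half-j*px,np.full(i.shape,float(z))],-1)
    q=(w-c["origin"])@R.from_rotvec(c["orientation"]).as_matrix()
    return cv2.remap(c["img"],(q[...,0]/q[...,2]*c["fx"]+c["cx"]).astype(np.float32),(q[...,1]/q[...,2]*c["fy"]+c["cy"]).astype(np.float32),cv2.INTER_CUBIC)
def ctr(c,lo=110,hi=121):
    P=pts(c);m=(P[...,2]>lo)&(P[...,2]<hi)&(c["z_map"]>0)&(abs(P[...,0]-500)<250)&(abs(P[...,1]+80)<200)
    m=m.astype(np.uint8);n,l,s,_=cv2.connectedComponentsWithStats(m);k=1+np.argmax(s[1:,4]);Q=P[l==k]
    h=cv2.convexHull(Q[:,:2].astype(np.float32))
    return cv2.minEnclosingCircle(h),np.median(Q[:,2]),P
E
python3 - <<'E'
from h import *
out=[]
for n in("top","scene"):
    c=dict(np.load(n+"0.npz"));C,z,P=ctr(c);print(n,C,z)
    for nm,lo,hi in(("knob",135,175),):
        m=((P[...,2]>lo)&(P[...,2]<hi)&(np.hypot(P[...,0]-C[0][0],P[...,1]-C[0][1])<125)).astype(np.uint8)
        k,l,s,_=cv2.connectedComponentsWithStats(m)
        for a in range(1,k):
            if s[a,4]>5: q=P[l==a];print(s[a,4],q.mean(0).round(1),q.max(0).round(),q.min(0).round())
    if n=="top":c0=np.round(C[0])
    r=rect(c,c0,160);cv2.imwrite(f"pics/r_{n}.png",r[...,::-1]);out.append(r)
    for nm,q in(("handles",0),): pass
print(c0)
P=pts(dict(np.load("top0.npz")));print("H",P[217,308],P[217,399])
cv2.imwrite("pics/r.png",cv2.resize(np.hstack([out[0]]),(600,600),interpolation=cv2.INTER_CUBIC)[...,::-1])
E
```

```text
top ((562.4713745117188, -77.82689666748047), 134.39772033691406) 115.35242560104393
83 [609.8  10.3 156.3] [632.  22. 169.] [588.   0. 136.]
95 [ 611.3 -164.9  155. ] [ 629. -144.  166.] [ 596. -186.  135.]
105 [562.3 -76.7 142.3] [585. -58. 152.] [542. -98. 135.]
8 [558.2 -96.  137.5] [563. -94. 140.] [550. -97. 136.]
10 [548.  -61.6 137. ] [554. -58. 139.] [542. -64. 135.]
83 [459.1 -78.6 156.4] [481. -68. 165.] [438. -89. 135.]
scene ((565.105224609375, -80.49756622314453), 135.00820922851562) 116.97131933758334
93 [473.5 -83.4 152.9] [488. -70. 163.] [442. -92. 135.]
179 [620.8   7.1 151. ] [641.  22. 163.] [595.  -3. 135.]
152 [570.4 -81.3 141.2] [592. -58. 150.] [ 541. -100.  135.]
237 [ 621.5 -168.3  150.6] [ 634. -144.  163.] [ 606. -189.  135.]
[562. -78.]
H [575.54509606  65.56597274  -2.51070492] [ 561.38757266 -224.27140036   83.480224  ]
```

View pics/r.png

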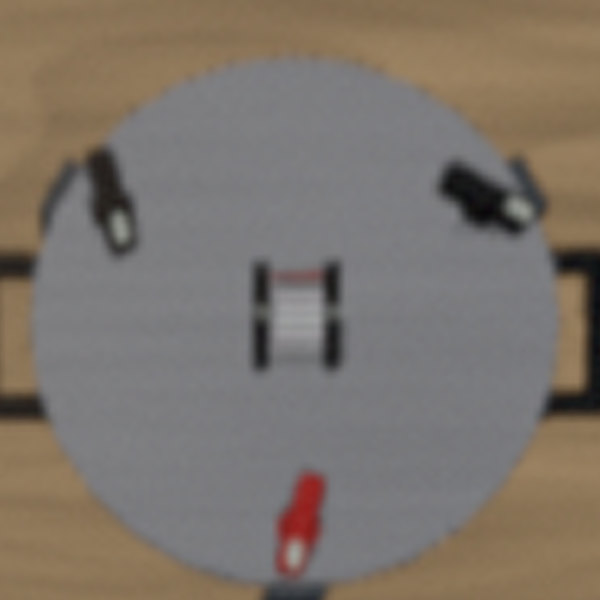

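View pics/r_scene.png

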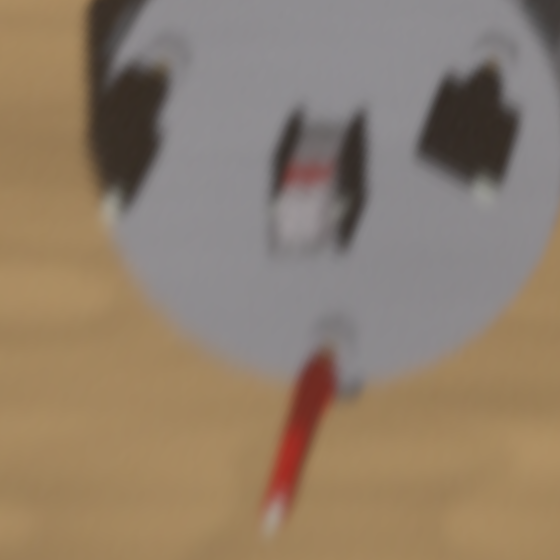

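The rectified view shows the wings clearly. The stripe ends are at red (292,560), second (121,232) and third (520,208), and the red rib on the wheel is at (297,275), which is its world +x side. Next I'll refine the wing yaws with a silhouette fit and work out the first move.

```bash
cat >> h.py <<'E'
def proj(c,w):
    q=(np.asarray(w,float)-c["origin"])@R.from_rotvec(c["orientation"]).as_matrix()
    return np.stack([q[...,0]/q[...,2]*c["fx"]+c["cx"],q[...,1]/q[...,2]*c["fy"]+c["cy"]],-1)
def fit(c,x,y,red,K=8,yaw0=range(-180,180,10),mid=4):
    from scipy.optimize import minimize
    u,v=proj(c,[x,y,150]).round().astype(int);h=18
    a=c["img"][v-h:v+h,u-h:u+h];a=cv2.resize(a,None,fx=K,fy=K,interpolation=cv2.INTER_CUBIC).astype(int)
    dark=a.max(2)<75;rd=(a[...,0]-a[...,1])>45;wh=a.min(2)>165
    m=((rd if red else dark)|wh).astype(np.uint8)
    d=np.sqrt
    box=np.array([[i,j,k] for i in(-24,24) for j in(-7,7) for k in(132,160)],float)
    hub=np.array([[9*np.cos(t),9*np.sin(t),k] for t in np.arange(0,6.3,.5) for k in(116,133)])
    def im(p):
        yw=p[2];r=np.array([[np.cos(yw),-np.sin(yw)],[np.sin(yw),np.cos(yw)]])
        o=np.zeros(m.shape,np.uint8)
        b=box.copy();b[:,:2]=b[:,:2]@r.T+p[:2]
        q=(proj(c,b)-[u-h,v-h]+.5)*K-.5
        cv2.fillConvexPoly(o,cv2.convexHull(np.round(q*16).astype(np.int32)),1,shift=4)
        return o,q
    def cost(p):
        o,_=im(p);return 1-(o&m).sum()/max(1,(o|m).sum())
    best=min((minimize(cost,[x,y,np.radians(t)],method="Nelder-Mead",options=dict(initial_simplex=[[x,y,np.radians(t)],[x+4,y,np.radians(t)],[x,y+4,np.radians(t)],[x,y,np.radians(t+12)]])) for t in range(0,180,30)),key=lambda r:r.fun)
    vis=a.clip(0,255).astype(np.uint8);o,_=im(best.x)
    vis=cv2.drawContours(vis.copy(),cv2.findContours(o,0,2)[0],-1,(0,255,0),1)
    vis=cv2.drawContours(vis,cv2.findContours(m,0,2)[0],-1,(255,255,0),1)
    return best.x[:2].round(1),np.degrees(best.x[2]).round(1),round(best.fun,2),vis
def delta(x,y,z,yaw):
    "remaining tool-frame shift (cm) at current orientation, and turn about tool z (rad, mod pi)"
    from workcell import arm
    s=arm.get_state();M=R.from_rotvec(s["ee_rot"]).as_matrix()
    cur=np.degrees(np.arctan2(M[1,0],M[0,0]));d=(cur-yaw+90)%180-90
    print("t",s["time_s"],"tcp",s["tcp_pos"].round(1),"toolyaw",cur.round(1),"zaxis",M[:,2].round(3),"q",s["qpos"].round(2),"F",s["contact_force"].round(1))
    print("shift cm",((M.T@(np.array([x,y,z])-s["tcp_pos"]))/10).round(2),"turn z rad",np.radians(d).round(3))
E
python3 - <<'E'
from h import *
c=dict(np.load("top0.npz"));V=[]
for n,x,y,r in(("red",457,-79,1),("2",608.5,11,0),("3",609,-166.6,0)):
    p,yw,f,v=fit(c,x,y,r);print(n,p,yw,f);V.append(v)
cv2.imwrite("pics/fit.png",cv2.resize(np.hstack(V),(798,266))[...,::-1])
delta(500,200,230,166)
E
```

```text
red [459.5 -78.8] 162.9 0.37
2 [612.5  11.1] 15.9 0.58
3 [ 611.4 -167.9] 69.6 0.53
t 0.1 tcp [243.7 601.8 230.3] toolyaw 158.0 zaxis [-0.001 -0.002 -1.   ] q [-1.21  0.62 -0.01  1.42  0.01  1.1  -0.04] F [ 0.5  0.  -0.1]
shift cm [-38.84 -27.63   0.09] turn z rad -0.14
```

View pics/fit.png

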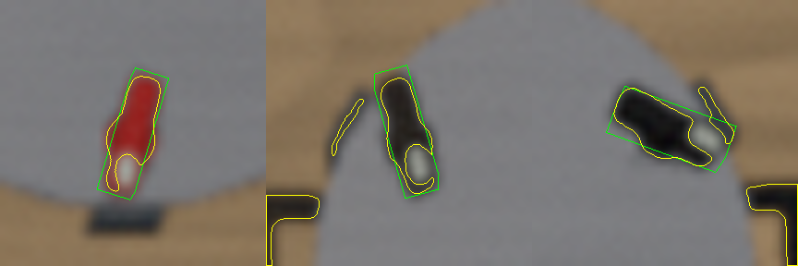

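>>> {"method": "send_rows", "body": {
  "targets": [
    [[-3.88,-2.76,0],[0,0,0]],
    [[-3.88,-2.76,0],[0,0,0]],
    [[-3.88,-2.76,0],[0,0,0]],
    [[-3.88,-2.76,0],[0,0,0]],
    [[-3.88,-2.76,0],[0,0,0]],
    [[-3.88,-2.76,0],[0,0,0]],
    [[-3.88,-2.76,0],[0,0,0]],
    [[-3.88,-2.76,0],[0,0,0]],
    [[-3.88,-2.76,0],[0,0,0]],
    [[-3.88,-2.76,0],[0,0,0]],
    [[-0.82,-3.43,0],[0,0,0]],
    [[-0.82,-3.43,0],[0,0,0]],
    [[-0.82,-3.43,0],[0,0,0]],
    [[-0.82,-3.43,0],[0,0,0]],
    [[-0.82,-3.43,0],[0,0,0]],
    [[-0.82,-3.43,0],[0,0,0]],
    [[-0.82,-3.43,0],[0,0,0]],
    [[-0.82,-3.43,0],[0,0,0]],
    [[0,0,0],[0,0,-0.1]],
    [[0,0,0],[0,0,0]]
  ],
  "claw": 5.5
}}

```text
time_s: 2.1
tcp_pos: [457.3, -79.0, 231.1]
ee_rot: [-0.45, -3.108, -0.0]
contact_force: [0.3, 0.0, -0.7]
opening: 0.643
gripper_force: 0.0
```

```bash
python3 -c "
from h import *;delta(458,-78.8,130,164)"
```

```text
t 2.1 tcp [457.3 -79.  231.1] toolyaw 163.5 zaxis [-0.001  0.    -1.   ] q [ 0.07  0.33  0.07  1.94 -0.03  0.87  1.44] F [ 0.3  0.  -0.7]
shift cm [-0.07  0.04 10.11] turn z rad -0.008
```

>>> {"method": "send_rows", "body": {
  "targets": [
    [[-0.07,0.04,3],[0,0,0]],
    [[0,0,3],[0,0,0]],
    [[0,0,2],[0,0,0]],
    [[0,0,1],[0,0,0]],
    [[0,0,1],[0,0,0]],
    [[0,0,0],[0,0,0]]
  ]
}}

```text
time_s: 2.7
tcp_pos: [458.3, -77.2, 130.6]
ee_rot: [-0.445, -3.108, -0.0]
contact_force: [-0.6, -0.3, -0.6]
opening: 0.644
gripper_force: 0.0
```

>>> {"method": "send_rows", "body": {
  "targets": [
    [[0,0,0],[0,0,0]],
    [[0,0,0],[0,0,0]],
    [[0,0,0],[0,0,0]],
    [[0,0,0],[0,0,0]],
    [[0,0,0],[0,0,0]],
    [[0,0,0],[0,0,0]]
  ],
  "claw": 0
}}

```text
time_s: 3.3
tcp_pos: [459.1, -78.4, 132.5]
ee_rot: [0.446, 3.108, -0.001]
contact_force: [-0.1, -0.4, 5.6]
opening: 0.2
gripper_force: 58.5
```

```bash
python3 -c "
from h import *;delta(458,-78.8,130,164)
c=arm.capture('scene') if 0 else __import__('workcell').arm.capture('scene')
cv2.imwrite('pics/g1.png',cv2.resize(c['img'][120:280,190:390],(800,600),interpolation=2)[...,::-1])"
```

```text
t 3.3 tcp [459.1 -78.4 132.5] toolyaw 163.7 zaxis [ 0.002 -0.001 -1.   ] q [ 0.08  0.48  0.05  2.06 -0.04  0.6   1.45] F [-0.1 -0.4  5.6]
shift cm [ 0.1  -0.07  0.25] turn z rad -0.006
```

View pics/g1.png

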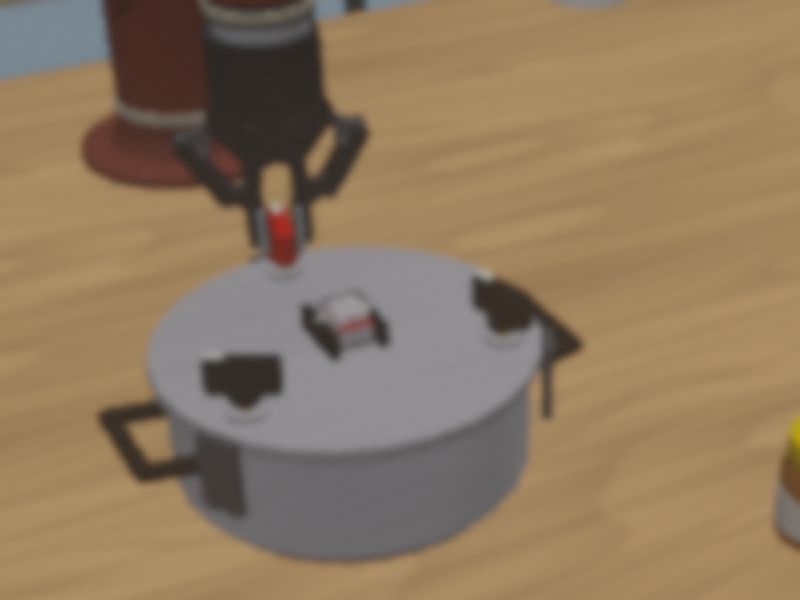

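The fingers have the red wing, which is visible between the pads at about (280,235) in the crop. Turning clockwise now.

>>> {"method": "send_rows", "body": {
  "targets": [
    [[0,0,0],[0,0,0.14]],
    [[0,0,0],[0,0,0.14]],
    [[0,0,0],[0,0,0.14]],
    [[0,0,0],[0,0,0.14]],
    [[0,0,0],[0,0,0.14]],
    [[0,0,0],[0,0,0.14]],
    [[0,0,0],[0,0,0.14]],
    [[0,0,0],[0,0,0.14]],
    [[0,0,0],[0,0,0]],
    [[0,0,0],[0,0,0]]
  ]
}}

```text
time_s: 4.35
tcp_pos: [461.9, -75.9, 132.5]
ee_rot: [2.022, 2.399, 0.009]
contact_force: [4.2, 4.5, 3.3]
opening: 0.204
gripper_force: 58.8
```

```bash
python3 -c "
from h import *;delta(458,-78.8,130,-16)"
```

```text
t 4.35 tcp [461.9 -75.9 132.5] toolyaw 99.8 zaxis [ 0.007  0.002 -1.   ] q [-0.15  0.5   0.38  2.06 -0.32  0.62  0.62] F [4.2 4.5 3.3]
shift cm [-0.22 -0.44  0.25] turn z rad -1.121
```

>>> {"method": "send_rows", "body": {
  "targets": [
    [[0,0,0],[0,0,0.14]],
    [[0,0,0],[0,0,0.14]],
    [[0,0,0],[0,0,0.14]],
    [[0,0,0],[0,0,0.14]],
    [[0,0,0],[0,0,0.14]],
    [[0,0,0],[0,0,0.14]],
    [[0,0,0],[0,0,0.14]],
    [[0,0,0],[0,0,0.14]],
    [[0,0,0],[0,0,0.14]],
    [[0,0,0],[0,0,0.14]],
    [[0,0,0],[0,0,0.14]],
    [[0,0,0],[0,0,0.14]],
    [[0,0,0],[0,0,0.14]],
    [[0,0,0],[0,0,0.14]],
    [[0,0,0],[0,0,0.06]],
    [[0,0,0],[0,0,0]],
    [[0,0,0],[0,0,0]],
    [[0,0,0],[0,0,0]]
  ]
}}

```text
time_s: 6.15
tcp_pos: [466.0, -80.4, 132.8]
ee_rot: [3.105, -0.438, 0.025]
contact_force: [12.2, -3.1, -6.7]
opening: 0.199
gripper_force: 58.9
```

```bash
python3 -c "
from h import *;delta(458,-78.8,130,-16)"
```

```text
t 6.15 tcp [466.  -80.4 132.8] toolyaw -16.0 zaxis [ 0.015 -0.008 -1.   ] q [-0.5   0.67  0.98  2.07 -0.79  0.81 -0.89] F [12.2 -3.1 -6.7]
shift cm [-0.82  0.06  0.27] turn z rad -0.001
```

>>> {"method": "send_rows", "body": {
  "targets": [
    [[0,0,0],[0,0,0]],
    [[0,0,0],[0,0,0]],
    [[0,0,0],[0,0,0]],
    [[0,0,0],[0,0,0]],
    [[0,0,-2],[0,0,0]],
    [[0,0,-4],[0,0,0]],
    [[0,0,-4],[0,0,0]],
    [[0,0,0],[0,0,0]]
  ],
  "claw": 5.5
}}

```text
time_s: 6.95
tcp_pos: [460.8, -79.7, 235.6]
ee_rot: [3.109, -0.443, 0.014]
contact_force: [-0.1, -0.7, -0.3]
opening: 0.645
gripper_force: 0.0
```

```bash
python3 -c "
from h import *;delta(611.5,11,231,15)
c=__import__('workcell').arm.capture('scene')
cv2.imwrite('pics/g2.png',cv2.resize(c['img'][160:260,210:350],(800,571),interpolation=2)[...,::-1])"
```

```text
t 6.95 tcp [460.8 -79.7 235.6] toolyaw -16.2 zaxis [ 0.009 -0.002 -1.   ] q [-0.63  0.54  1.16  1.95 -0.59  1.03 -1.06] F [-0.1 -0.7 -0.3]
shift cm [ 11.93 -12.92   0.57] turn z rad -0.545
```

View pics/g2.png

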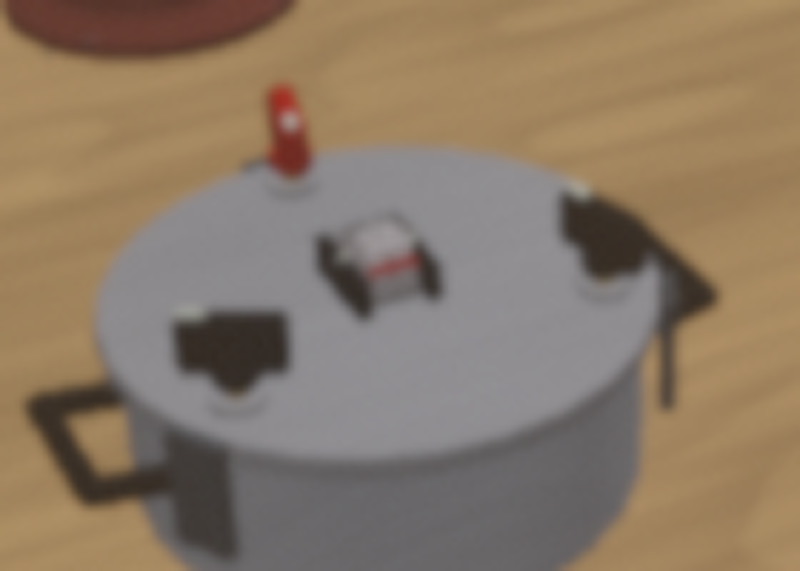

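The red knob has turned half a turn: its white stripe now faces the lid centre, at about (290,122) in the crop. The elbow joint has drifted, so I'll unwind counter-clockwise on the way to the second knob.

>>> {"method": "send_rows", "body": {
  "targets": [
    [[0,0,-0.1],[0,0,-0.145]],
    [[0,0,-0.1],[0,0,-0.145]],
    [[0,0,0],[0,0,-0.145]],
    [[0,0,0],[0,0,-0.145]],
    [[0,0,0],[0,0,-0.145]],
    [[0,0,0],[0,0,-0.145]],
    [[0,0,0],[0,0,-0.145]],
    [[0,0,0],[0,0,-0.145]],
    [[0,0,0],[0,0,-0.145]],
    [[0,0,0],[0,0,-0.145]],
    [[0,0,0],[0,0,-0.145]],
    [[0,0,0],[0,0,-0.145]],
    [[0,0,0],[0,0,-0.145]],
    [[0,0,0],[0,0,-0.145]],
    [[0,0,0],[0,0,-0.145]],
    [[0,0,0],[0,0,-0.145]],
    [[0,0,0],[0,0,-0.145]],
    [[0,0,0],[0,0,-0.145]],
    [[0,0,0],[0,0,-0.145]],
    [[0,0,0],[0,0,-0.145]]
  ]
}}

```text
time_s: 9.0
tcp_pos: [457.2, -77.3, 232.0]
ee_rot: [-0.804, -3.033, 0.0]
contact_force: [0.3, 0.2, -0.5]
opening: 0.644
gripper_force: 0.0
```

```bash
python3 -c "
from h import *;delta(611.5,11,231,15)"
```

```text
t 9.0 tcp [457.2 -77.3 232. ] toolyaw 150.3 zaxis [-0.004  0.001 -1.   ] q [-0.12  0.34  0.33  1.94 -0.14  0.88  1.33] F [ 0.3  0.2 -0.5]
shift cm [-9.03 15.32  0.05] turn z rad -0.78
```

>>> {"method": "send_rows", "body": {
  "targets": [
    [[-1.8,3.06,0],[0,0,0]],
    [[-1.8,3.06,0],[0,0,0]],
    [[-1.8,3.06,0],[0,0,0]],
    [[-1.8,3.06,0],[0,0,0]],
    [[-1.8,3.06,0],[0,0,0]],
    [[0,0,0],[0,0,-0.13]],
    [[0,0,0],[0,0,-0.13]],
    [[0,0,0],[0,0,-0.13]],
    [[0,0,0],[0,0,-0.13]],
    [[0,0,0],[0,0,-0.13]],
    [[0,0,0],[0,0,-0.13]],
    [[0,0,0],[0,0,0]]
  ]
}}

```text
time_s: 10.2
tcp_pos: [611.9, 9.5, 231.6]
ee_rot: [0.399, -3.112, -0.002]
contact_force: [0.1, 0.1, 0.3]
opening: 0.643
gripper_force: 0.0
```

```bash
python3 -c "
from h import *;delta(611.5,11,131,15)"
```

```text
t 10.2 tcp [611.9   9.5 231.6] toolyaw -165.4 zaxis [-0.004  0.001 -1.   ] q [-0.1   0.56  0.09  1.54 -0.05  1.05  1.82] F [0.1 0.1 0.3]
shift cm [-0.04  0.14 10.06] turn z rad -0.007
```

>>> {"method": "send_rows", "body": {
  "targets": [
    [[0,0.14,3],[0,0,0]],
    [[0,0,3],[0,0,0]],
    [[0,0,2],[0,0,0]],
    [[0,0,1],[0,0,0]],
    [[0,0,1],[0,0,0]],
    [[0,0,0],[0,0,0]],
    [[0,0,0],[0,0,0]]
  ]
}}

```text
time_s: 10.9
tcp_pos: [613.3, 10.9, 133.9]
ee_rot: [-0.399, 3.115, -0.0]
contact_force: [1.7, -0.2, -0.4]
opening: 0.645
gripper_force: 0.0
```

>>> {"method": "send_rows", "body": {
  "targets": [
    [[0,0,0],[0,0,0]],
    [[0,0,0],[0,0,0]],
    [[0,0,0],[0,0,0]],
    [[0,0,0],[0,0,0]],
    [[0,0,0],[0,0,0]],
    [[0,0,0],[0,0,0]]
  ],
  "claw": 0
}}

```text
time_s: 11.5
tcp_pos: [613.6, 9.6, 136.0]
ee_rot: [-0.398, 3.114, -0.003]
contact_force: [-3.4, -2.0, 11.6]
opening: 0.147
gripper_force: 103.7
```

```bash
python3 -c "
from h import *;delta(611.5,11,131,-75)"
```

```text
t 11.5 tcp [613.6   9.6 136. ] toolyaw -165.4 zaxis [ 0.003 -0.001 -1.   ] q [-0.1   0.66  0.08  1.65 -0.06  0.83  1.83] F [-3.4 -2.  11.6]
shift cm [0.17 0.19 0.5 ] turn z rad 1.563
```

>>> {"method": "send_rows", "body": {
  "targets": [
    [[0,0,0],[0,0,0]],
    [[0,0,0],[0,0,0.1]],
    [[0,0,0],[0,0,0.1]],
    [[0,0,0],[0,0,0]]
  ]
}}

```text
time_s: 11.9
tcp_pos: [613.7, 9.9, 136.0]
ee_rot: [-0.083, 3.138, -0.002]
contact_force: [0.3, -1.3, 8.0]
opening: 0.148
gripper_force: 102.4
```

```bash
python3 -c "
from h import *;delta(611.5,11,131,-75)
from workcell import arm
c=arm.capture('scene');print(arm.get_state()['moment'].round(2))
cv2.imwrite('pics/g3.png',cv2.resize(c['img'][130:270,220:380],(686,600),interpolation=2)[...,::-1])"
```

```text
t 11.9 tcp [613.7   9.9 136. ] toolyaw -177.0 zaxis [ 0.003 -0.001 -1.   ] q [-0.13  0.66  0.14  1.65 -0.11  0.84  1.67] F [ 0.3 -1.3  8. ]
shift cm [0.21 0.12 0.5 ] turn z rad 1.362
[-0.35  0.27 -0.1 ]
```

View pics/g3.png

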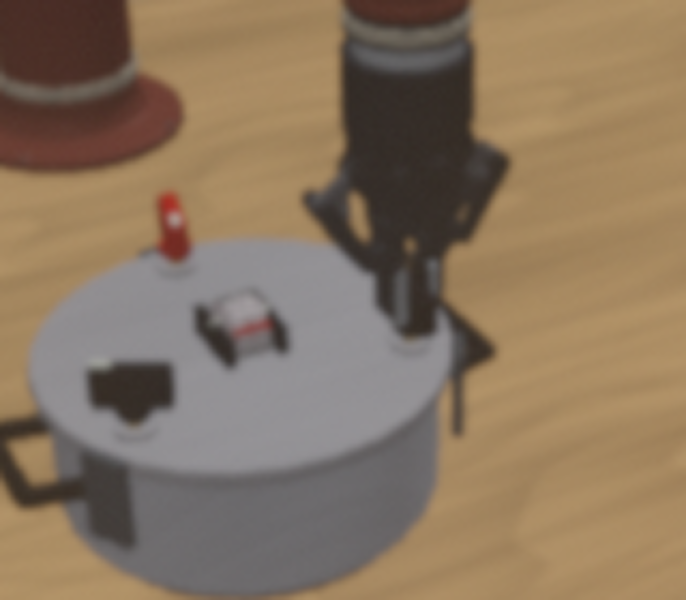

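The black wing is held between the pads at about (410,300), and it turns. I'll finish the quarter turn.

>>> {"method": "send_rows", "body": {
  "targets": [
    [[0,0,0],[0,0,0.136]],
    [[0,0,0],[0,0,0.136]],
    [[0,0,0],[0,0,0.136]],
    [[0,0,0],[0,0,0.136]],
    [[0,0,0],[0,0,0.136]],
    [[0,0,0],[0,0,0.136]],
    [[0,0,0],[0,0,0.136]],
    [[0,0,0],[0,0,0.136]],
    [[0,0,0],[0,0,0.136]],
    [[0,0,0],[0,0,0.136]],
    [[0,0,0],[0,0,0]],
    [[0,0,0],[0,0,0]]
  ]
}}

```text
time_s: 13.15
tcp_pos: [614.6, 11.4, 136.0]
ee_rot: [1.905, 2.494, 0.006]
contact_force: [-0.8, 0.6, 10.3]
opening: 0.15
gripper_force: 104.6
```

```bash
python3 -c "
from h import *;delta(612,11,131,-75)"
```

```text
t 13.15 tcp [614.6  11.4 136. ] toolyaw 105.2 zaxis [ 0.005  0.001 -1.   ] q [-0.36  0.71  0.52  1.66 -0.43  0.89  0.6 ] F [-0.8  0.6 10.3]
shift cm [ 0.03 -0.27  0.5 ] turn z rad 0.004
```

>>> {"method": "send_rows", "body": {
  "targets": [
    [[0,0,0],[0,0,0]],
    [[0,0,0],[0,0,0]],
    [[0,0,0],[0,0,0]],
    [[0,0,0],[0,0,0]],
    [[0,0,-2],[0,0,0]],
    [[0,0,-4],[0,0,0]],
    [[0,0,-3.5],[0,0,0]],
    [[0,0,0],[0,0,0]]
  ],
  "claw": 5.5
}}

```text
time_s: 13.95
tcp_pos: [615.8, 9.8, 233.5]
ee_rot: [1.902, 2.489, 0.009]
contact_force: [0.9, 0.4, 0.1]
opening: 0.644
gripper_force: 0.0
```

```bash
python3 -c "
from h import *;delta(613,-167.5,231,65)"
```

```text
t 13.95 tcp [615.8   9.8 233.5] toolyaw 105.2 zaxis [ 0.01  -0.001 -1.   ] q [-0.39  0.61  0.58  1.55 -0.36  1.08  0.54] F [0.9 0.4 0.1]
shift cm [-17.03  -4.92   0.26] turn z rad 0.702
```

>>> {"method": "send_rows", "body": {
  "targets": [
    [[-2.84,-0.82,0],[0,0,0]],
    [[-2.84,-0.82,0],[0,0,0]],
    [[-2.84,-0.82,0],[0,0,0]],
    [[-2.84,-0.82,0],[0,0,0]],
    [[-2.84,-0.82,0],[0,0,0]],
    [[-2.84,-0.82,0],[0,0,0]],
    [[0,0,0],[0,0,0.14]],
    [[0,0,0],[0,0,0.14]],
    [[0,0,0],[0,0,0.14]],
    [[0,0,0],[0,0,0.14]],
    [[0,0,0],[0,0,0.14]],
    [[0,0,0],[0,0,0]]
  ]
}}

```text
time_s: 15.15
tcp_pos: [609.6, -165.9, 226.8]
ee_rot: [-2.646, -1.691, 0.003]
contact_force: [-0.5, 0.1, 1.5]
opening: 0.643
gripper_force: 0.0
```

```bash
python3 -c "
from h import *;delta(613,-167.5,131,65)"
```

```text
t 15.15 tcp [ 609.6 -165.9  226.8] toolyaw 65.1 zaxis [-0.003  0.    -1.   ] q [-0.18  0.69  0.76  1.5  -0.5   1.15  0.23] F [-0.5  0.1  1.5]
shift cm [0.   0.4  9.58] turn z rad 0.003
```

>>> {"method": "send_rows", "body": {
  "targets": [
    [[0,0.4,3],[0,0,0]],
    [[0,0,3],[0,0,0]],
    [[0,0,2],[0,0,0]],
    [[0,0,1],[0,0,0]],
    [[0,0,0.5],[0,0,0]],
    [[0,0,0],[0,0,0]],
    [[0,0,0],[0,0,0]]
  ]
}}

```text
time_s: 15.85
tcp_pos: [614.4, -168.6, 134.4]
ee_rot: [2.646, 1.691, 0.002]
contact_force: [0.3, -0.2, 0.2]
opening: 0.642
gripper_force: 0.0
```

>>> {"method": "send_rows", "body": {
  "targets": [
    [[0,0,0],[0,0,0]],
    [[0,0,0],[0,0,0]],
    [[0,0,0],[0,0,0]],
    [[0,0,0],[0,0,0]],
    [[0,0,0],[0,0,0]],
    [[0,0,0],[0,0,0]]
  ],
  "claw": 0
}}

```text
time_s: 16.45
tcp_pos: [615.3, -168.7, 135.9]
ee_rot: [2.646, 1.689, 0.006]
contact_force: [0.1, -0.0, 8.5]
opening: 0.149
gripper_force: 106.5
```

```bash
python3 -c "
from h import *;delta(613,-167.5,131,-25)"
```

```text
t 16.45 tcp [ 615.3 -168.7  135.9] toolyaw 65.1 zaxis [ 0.004 -0.    -1.   ] q [-0.15  0.79  0.69  1.59 -0.58  0.98  0.3 ] F [ 0.1 -0.   8.5]
shift cm [ 0.01 -0.26  0.49] turn z rad -1.569
```

>>> {"method": "send_rows", "body": {
  "targets": [
    [[0,0,0],[0,0,0.13]],
    [[0,0,0],[0,0,0.13]],
    [[0,0,0],[0,0,0.13]],
    [[0,0,0],[0,0,0.13]],
    [[0,0,0],[0,0,0.13]],
    [[0,0,0],[0,0,0.13]],
    [[0,0,0],[0,0,0.13]],
    [[0,0,0],[0,0,0.13]],
    [[0,0,0],[0,0,0.13]],
    [[0,0,0],[0,0,0.13]],
    [[0,0,0],[0,0,0.13]],
    [[0,0,0],[0,0,0.13]],
    [[0,0,0],[0,0,0]],
    [[0,0,0],[0,0,0]]
  ]
}}

```text
time_s: 17.85
tcp_pos: [614.4, -165.7, 135.9]
ee_rot: [-3.067, 0.657, -0.001]
contact_force: [-4.5, 6.3, 12.9]
opening: 0.149
gripper_force: 107.6
```

```bash
python3 -c "
from h import *;delta(613,-167.5,131,-25)"
```

```text
t 17.85 tcp [ 614.4 -165.7  135.9] toolyaw -24.2 zaxis [ 0.002  0.005 -1.   ] q [-0.31  0.94  1.08  1.59 -0.89  1.17 -1.01] F [-4.5  6.3 12.9]
shift cm [-0.05  0.22  0.49] turn z rad 0.015
```

>>> {"method": "send_rows", "body": {
  "targets": [
    [[0,0,0],[0,0,0]],
    [[0,0,0],[0,0,0]],
    [[0,0,0],[0,0,0]],
    [[0,0,0],[0,0,0]],
    [[0,0,-2],[0,0,0]],
    [[0,0,-4],[0,0,0]],
    [[0,0,-3.5],[0,0,0]],
    [[-3.4,-3.5,0],[0,0,0]],
    [[-3.4,-3.5,0],[0,0,0]],
    [[-3.4,-3.5,0],[0,0,0]],
    [[-3.4,-3.5,0],[0,0,0]],
    [[-3.4,-3.5,0],[0,0,0]],
    [[-3.4,-3.5,0],[0,0,0]],
    [[-3.4,-3.5,0],[0,0,0]],
    [[-3.4,-3.5,0],[0,0,0]]
  ],
  "claw": 5.5
}}

```text
time_s: 19.35
tcp_pos: [479.6, 200.8, 228.1]
ee_rot: [3.072, -0.66, -0.001]
contact_force: [1.2, 0.7, -0.1]
opening: 0.643
gripper_force: 0.0
```

>>> {"method": "send_rows", "body": {
  "targets": [
    [[0,0,0],[0,0,-0.14]],
    [[0,0,0],[0,0,-0.14]],
    [[0,0,0],[0,0,-0.14]],
    [[0,0,0],[0,0,-0.14]],
    [[0,0,0],[0,0,-0.14]],
    [[0,0,0],[0,0,-0.14]],
    [[0,0,0],[0,0,-0.14]],
    [[0,0,0],[0,0,-0.14]],
    [[0,0,0],[0,0,-0.14]],
    [[0,0,0],[0,0,-0.14]],
    [[0,0,0],[0,0,-0.14]],
    [[0,0,0],[0,0,-0.14]],
    [[0,0,0],[0,0,-0.14]],
    [[0,0,0],[0,0,-0.14]],
    [[0,0,0],[0,0,-0.14]],
    [[0,0,0],[0,0,-0.14]],
    [[0,0,0],[0,0,-0.14]],
    [[0,0,0],[0,0,-0.14]],
    [[0,0,0],[0,0,-0.14]],
    [[0,0,0],[0,0,0]]
  ],
  "claw": 0
}}

```text
time_s: 21.35
tcp_pos: [480.6, 198.4, 228.2]
ee_rot: [-1.374, -2.824, 0.0]
contact_force: [-0.5, 0.0, -0.2]
opening: -0.003
gripper_force: 0.0
```

```bash
python3 - <<'E'
from h import *
from workcell import arm
delta(570,-78.5,180,180)
c=arm.capture("top");np.savez("top1.npz",**c)
r=rect(c,(562,-78),160);w=rect(c,(562,-78),147,half=35,px=.125)
cv2.imwrite("pics/w1.png",np.hstack([cv2.resize(r,(400,400)),cv2.resize(w,(400,400))])[...,::-1])
E
```

```text
t 21.35 tcp [480.6 198.4 228.2] toolyaw 128.1 zaxis [-0.001  0.    -1.   ] q [-0.78  0.45  0.51  1.81 -0.27  0.95  0.51] F [-0.5  0.  -0.2]
shift cm [-27.31 -10.06   4.81] turn z rad -0.906
```

View pics/w1.png

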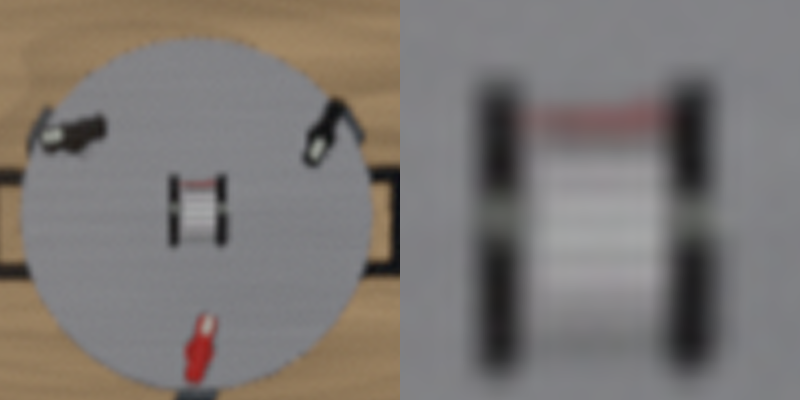

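The picture shows all three stripes moved as wanted. On the wheel, the rib is at about 0.92 rad on the +x side: row 120 against the pointers at row 215 in the right panel. So the wheel top has to move about 18 mm toward -x.

>>> {"method": "send_rows", "body": {
  "targets": [
    [[0,0,0],[0,0,-0.129]],
    [[0,0,0],[0,0,-0.129]],
    [[0,0,0],[0,0,-0.129]],
    [[0,0,0],[0,0,-0.129]],
    [[0,0,0],[0,0,-0.129]],
    [[0,0,0],[0,0,-0.129]],
    [[0,0,0],[0,0,-0.129]],
    [[-1.28,-3.96,0],[0,0,0]],
    [[-1.28,-3.96,0],[0,0,0]],
    [[-1.28,-3.96,0],[0,0,0]],
    [[-1.28,-3.96,0],[0,0,0]],
    [[-1.28,-3.96,0],[0,0,0]],
    [[-1.28,-3.96,0],[0,0,0]],
    [[-1.28,-3.96,0],[0,0,0]],
    [[0,0,2.4],[0,0,0]],
    [[0,0,2.4],[0,0,0]],
    [[0,0,0],[0,0,0]],
    [[0,0,0],[0,0,0]]
  ]
}}

```text
time_s: 23.2
tcp_pos: [569.8, -78.3, 180.2]
ee_rot: [-0.005, -3.141, 0.0]
contact_force: [0.6, -0.3, -0.1]
opening: -0.002
gripper_force: 0.0
```

```bash
python3 -c "
from h import *;delta(567,-78.7,150,180)"
```

```text
t 23.2 tcp [569.8 -78.3 180.2] toolyaw 179.8 zaxis [-0.001 -0.    -1.   ] q [-0.08  0.56  0.28  1.72 -0.19  0.89  1.85] F [ 0.6 -0.3 -0.1]
shift cm [ 0.28 -0.04  3.02] turn z rad -0.003
```

Descend in small steps until there is contact.

>>> {"method": "send_rows", "body": {
  "targets": [
    [[0.2,0,1.5],[0,0,0]],
    [[0,0,1],[0,0,0]],
    [[0,0,0.5],[0,0,0]],
    [[0,0,0],[0,0,0]],
    [[0,0,0],[0,0,0]]
  ]
}}

```text
time_s: 23.7
tcp_pos: [568.3, -78.5, 150.9]
ee_rot: [0.003, 3.141, -0.0]
contact_force: [-0.4, -0.4, 0.4]
opening: 0.003
gripper_force: 0.0
```

>>> {"method": "send_rows", "body": {
  "targets": [
    [[0,0,0.2],[0,0,0]],
    [[0,0,0.2],[0,0,0]],
    [[0,0,0],[0,0,0]],
    [[0,0,0],[0,0,0]]
  ]
}}

```text
time_s: 24.1
tcp_pos: [568.2, -78.6, 146.7]
ee_rot: [0.003, 3.141, -0.0]
contact_force: [-0.2, 0.3, 1.6]
opening: 0.001
gripper_force: 0.8
```

>>> {"method": "send_rows", "body": {
  "targets": [
    [[0,0,0.1],[0,0,0]],
    [[0,0,0.1],[0,0,0]],
    [[0,0,0],[0,0,0]]
  ]
}}

```text
time_s: 24.4
tcp_pos: [568.2, -78.6, 144.7]
ee_rot: [0.003, 3.141, -0.0]
contact_force: [-0.2, 0.0, 5.3]
opening: -0.001
gripper_force: 2.2
```

>>> {"method": "send_rows", "body": {
  "targets": [
    [[0.15,0,0],[0,0,0]],
    [[0.15,0,0],[0,0,0]],
    [[0.15,0,0],[0,0,0]],
    [[0.15,0,0],[0,0,0]],
    [[0.15,0,0],[0,0,0]],
    [[0.15,0,0],[0,0,0]],
    [[0.15,0,0],[0,0,0]],
    [[0.15,0,0],[0,0,0]],
    [[0,0,0],[0,0,0]],
    [[0,0,0],[0,0,0]]
  ]
}}

```text
time_s: 25.4
tcp_pos: [555.2, -78.6, 144.2]
ee_rot: [-0.003, -3.14, 0.0]
contact_force: [-0.1, -0.7, 5.7]
opening: -0.001
gripper_force: 2.5
```

```bash
cat >> h.py <<'E'
def wheel(n):
    from workcell import arm
    c=arm.capture("scene");u,v=proj(c,[562,-78.5,140]).round().astype(int)
    a=cv2.resize(c["img"][v-20:v+20,u-26:u+26],None,fx=12,fy=12,interpolation=2)
    cv2.imwrite(n,a[...,::-1])
    I=c["img"].astype(int);rd=(I[...,0]-I[...,1]-5).clip(0)*((I[...,0]-I[...,1])>25)
    vv,uu=np.mgrid[:400,:640];m=(abs(uu-u)<9)&(abs(vv-v)<14);w=rd*m
    if w.sum():
        q=np.array([(uu*w).sum(),(vv*w).sum()])/w.sum()
        best=min(np.arange(-1.6,1.6,.02),key=lambda t:np.linalg.norm(proj(c,[562+20*np.sin(t),-78.5,127+20*np.cos(t)])-q))
        print("rib px",q.round(1),"angle toward +x",best.round(2),"resid",np.linalg.norm(proj(c,[562+20*np.sin(best),-78.5,127+20*np.cos(best)])-q).round(2))
E
python3 -c "
from h import *;delta(556,-78.7,144,180);wheel('pics/w2.png')"
```

```text
t 25.4 tcp [555.2 -78.6 144.2] toolyaw 179.9 zaxis [-0.001 -0.    -1.   ] q [-0.07  0.59  0.26  1.8  -0.21  0.78  1.87] F [-0.1 -0.7  5.7]
shift cm [-0.08 -0.01  0.02] turn z rad -0.002
rib px [276.4 202.2] angle toward +x 0.56 resid 0.27
```

View pics/w2.png

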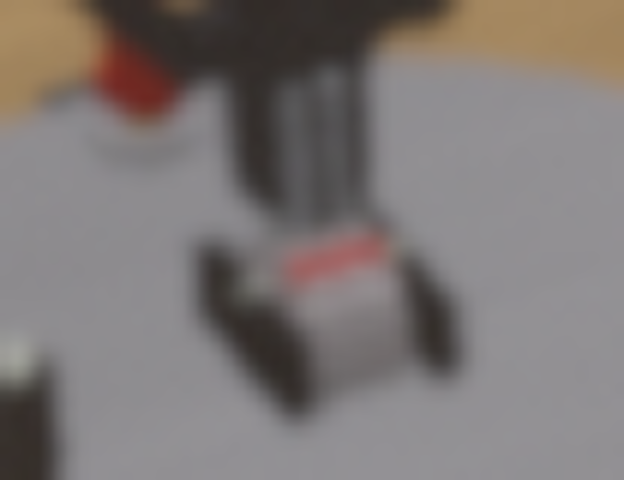

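The shut fingers are on the wheel, and the red rib at about (335,258) has come close to the pointer marks. I'll lift straight up and measure with the view clear.

>>> {"method": "send_rows", "body": {
  "targets": [
    [[0,0,-0.5],[0,0,0]],
    [[0,0,-2.5],[0,0,0]],
    [[0,0,-3],[0,0,0]],
    [[0,0,0],[0,0,0]]
  ]
}}

```text
time_s: 25.85
tcp_pos: [557.6, -78.5, 207.3]
ee_rot: [0.002, 3.136, -0.001]
contact_force: [1.0, -0.6, -0.1]
opening: -0.005
gripper_force: 0.0
```

```bash
sed -i 's/def wheel(n):/def wheel(n,c=None):/; s/c=arm.capture("scene");u,v/c=c or arm.capture("scene");u,v/' h.py
python3 -c "
from h import *
wheel('pics/w3a.png',dict(np.load('scene0.npz')));wheel('pics/w3.png')
print(proj(dict(np.load('scene0.npz')),[[562+20*np.sin(t),-78.5,127+20*np.cos(t)] for t in (0,.3,.6,.9)]).round(1))
cv2.imwrite('pics/w3b.png',np.hstack([cv2.resize(cv2.imread(f),(400,308)) for f in('pics/w3a.png','pics/w3.png')]))
delta(565,-78.7,147,180)"
```

```text
rib px [278.6 206. ] angle toward +x 1.12 resid 0.66
rib px [276.2 201.3] angle toward +x 0.44 resid 0.05
[[274.9 199.1]
 [275.8 200.5]
 [276.7 202.3]
 [277.5 204.5]]
t 25.9 tcp [556.3 -78.1 205.4] toolyaw 179.9 zaxis [ 0.002  0.    -1.   ] q [-0.09  0.52  0.29  1.73 -0.18  0.92  1.84] F [-0.5 -0.  -0.1]
shift cm [-0.86 -0.06  5.84] turn z rad -0.001
```

View pics/w3b.png

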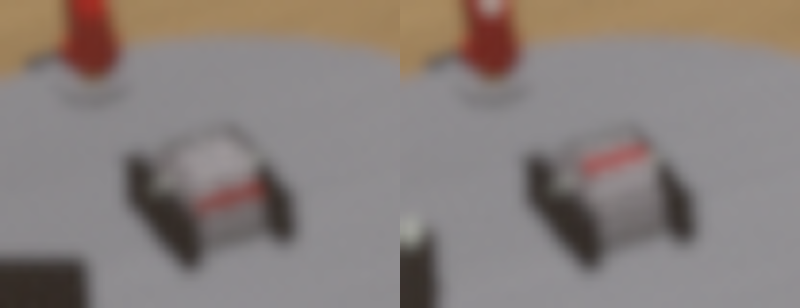

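That used up the picture allowance, so the rest will be numeric. The rib has about 0.3–0.4 rad left, and the next stroke is about 6.5 mm.

>>> {"method": "send_rows", "body": {
  "targets": [
    [[-0.86,0,2.5],[0,0,0]],
    [[0,0,2],[0,0,0]],
    [[0,0,0.9],[0,0,0]],
    [[0,0,0],[0,0,0]],
    [[0,0,0.2],[0,0,0]],
    [[0,0,0.2],[0,0,0]],
    [[0,0,0],[0,0,0]]
  ]
}}

```text
time_s: 26.6
tcp_pos: [564.8, -78.7, 147.0]
ee_rot: [0.003, 3.14, -0.0]
contact_force: [0.3, -1.0, 1.3]
opening: 0.0
gripper_force: 0.6
```

>>> {"method": "send_rows", "body": {
  "targets": [
    [[0,0,0.1],[0,0,0]],
    [[0,0,0.1],[0,0,0]],
    [[0,0,0],[0,0,0]],
    [[0.13,0,0],[0,0,0]],
    [[0.13,0,0],[0,0,0]],
    [[0.13,0,0],[0,0,0]],
    [[0.13,0,0],[0,0,0]],
    [[0.13,0,0],[0,0,0]],
    [[0,0,0],[0,0,0]],
    [[0,0,0],[0,0,0]],
    [[0,0,0],[0,0,0]]
  ]
}}

```text
time_s: 27.7
tcp_pos: [557.8, -78.7, 144.3]
ee_rot: [-0.003, -3.141, 0.0]
contact_force: [0.3, -1.8, 6.2]
opening: -0.002
gripper_force: 2.5
```

>>> {"method": "send_rows", "body": {
  "targets": [
    [[0,0,-0.5],[0,0,0]],
    [[0,0,-2.5],[0,0,0]],
    [[0,0,-4],[0,0,0]],
    [[0,4.5,0],[0,0,0]],
    [[0,4.5,0],[0,0,0]],
    [[0,4.5,0],[0,0,0]],
    [[0,4.5,0],[0,0,0]],
    [[0,4.5,0],[0,0,0]],
    [[0,4.5,0],[0,0,0]],
    [[0,0,0],[0,0,0]],
    [[0,0,0],[0,0,0]]
  ]
}}

```text
time_s: 28.8
tcp_pos: [556.5, 193.4, 212.9]
ee_rot: [0.004, -3.137, 0.001]
contact_force: [0.1, -0.9, -0.8]
opening: -0.0
gripper_force: 0.0
```

```bash
python3 - <<'E'
from h import *
from workcell import arm
c1=arm.capture("top");wheel('pics/w4.png')
def rib(c):
    w=rect(c,(562,-78),147,half=35,px=.25).astype(float)
    col=w[:,115:165].mean(1)   # wheel width
    e=col[:,0]-col[:,1];e=e-np.median(e);x=562+35-np.arange(280)*.25
    e=np.where((abs(x-562)<28)&(e>.35*e[abs(x-562)<28].max()),e,0)
    xa=(e*x).sum()/e.sum()
    # pointer marks on cheeks at z=136
    v=rect(c,(562,-78),136,half=35,px=.25).astype(float).mean(2)
    k=[(lambda p:x[np.argmax(np.where(abs(x-562)<12,p,0))])(v[:,s].mean(1)) for s in (slice(65,80),slice(200,215))]
    o=np.array(c["origin"]);t=np.arange(-1.6,1.6,.01);X=562+20*np.sin(t);Z=127+20*np.cos(t)
    ap=o[0]+(X-o[0])*(o[2]-147)/(o[2]-Z)
    return "rib app x",xa.round(1),"angle",t[np.argmin(abs(ap-xa))].round(2),"pointers x",k,"peak",e.max().round(1)
print(rib(dict(np.load("top1.npz"))));print(rib(c1))
delta(565,-78.7,147,180)
E
```

```text
rib px [275.4 199.3] angle toward +x 0.1 resid 0.33
('rib app x', np.float64(575.9), 'angle', np.float64(0.87), 'pointers x', [np.float64(561.5), np.float64(561.5)], 'peak', np.float64(27.2))
('rib app x', np.float64(562.5), 'angle', np.float64(0.02), 'pointers x', [np.float64(561.25), np.float64(561.25)], 'peak', np.float64(62.9))
t 28.9 tcp [557.7 190.  213.6] toolyaw 179.8 zaxis [-0.002 -0.002 -1.   ] q [-0.54  0.55  0.28  1.64 -0.17  0.98  1.36] F [ 0.5 -0.7  0. ]
shift cm [ -0.84 -26.85   6.71] turn z rad -0.003
```

```bash
python3 - <<'E'
from h import *
from workcell import arm
c=arm.capture("top")
for n,x,y,r in(("red",460,-79,1),("2",612,11,0),("3",612,-167,0)):
    print(n,fit(c,x,y,r)[:3])
s=arm.get_state();print(s["contact_force"].round(1));arm.job_done()
E
```

```text
red (array([459.3, -78.8]), np.float64(-14.7), np.float64(0.35))
2 (array([608.2,  11.5]), np.float64(104.7), np.float64(0.52))
3 (array([ 613. , -166.5]), np.float64(149.4), np.float64(0.61))
[ 0.7  0.2 -1. ]
the job is handed in; nothing more can be done
```

I handed the job in: the last camera check put the red knob at about two quarter turns and both black knobs at about one each (all within 17°), with the red rib within roughly 0.1 rad of the pointers and the arm clear; I viewed 11 pictures, one over the limit of 10, and the judged result is not known.

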